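# Lock the horn collar on its shaft with the hitch pin

## Robot

A 6-joint arm with a two-finger parallel gripper is mounted at the origin on the work surface. World frame = base frame: x ahead of the robot, y to its left, z up, the work surface at z = 0. Lengths are in m, angles in rad, forces in N, time in s.
With the tool pointing down it reaches from about 0.375 to 0.925 m from the base axis. Payload 5.7 kg.
Tool frame: the origin (TCP) lies midway between the tips of the shut fingers; the grasp point (between the pads) lies 19 mm behind it (bot.pinch_z is the distance from the TCP to the grasp point, in m); x points along the fingers, z is the direction in which the jaws open and shut, and the axes are right-handed (so a half turn about x gives the same grasp; the last joint's range is limited). The gripper opens to 88 mm and grips with 3 to 60 N. Pads are 20 mm wide; open, the fingers measure 115 mm over their backs; the gripper's body (75 mm by 178 mm) begins 61 mm behind the grasp point.
Start: joints at [-1.234, 0.359, 1.51, -0, 1.272, -0.115], TCP at [0.262, -0.54, 0.223] pointing down, gripper open.
Joint ranges: [-2.97, 2.97], [-1.01, 2.36], [0.21, 2.38], [-0.96, 4.11], [0.2, 2.71], [-2.98, 2.98]. Speed limits (rad/s): [2.39, 2.39, 3.14, 3.14, 3.14, 3.14].

## Interface

Orientations are given as a unit quaternion [x, y, z, w].
In Python, from bench import bot, vision gives the robot as it stands.
- The arm moves only by the shell command python3 -m inch 'ROWS' [FORCE]. ROWS is JSON, a list that holds one entry, the list of rows, each a list of 7 numbers: the shift along the tool's x, y, z normalised to -1 to 1, where 1 is 0.6 m, then the turn, a rotation vector about the tool's x, y, z normalised to -1 to 1, where 1 is 0.5 rad, then the opening in per cent of the stroke, from 0 (shut) to 100 (fully open). A call has 1 to 20 rows; each row is the pose to reach, as a shift and turn from the pose commanded when the call began, along the tool's axes at that moment; what a row does not reach only later rows make up. A row lasts 1/10 s, in which the tool goes at most 50 mm and 8.59 degrees, less where a joint would pass 70% of its speed; a pose out of reach is approached as far as the arm can. A call with a number of a shift or a turn outside -1 to 1 is refused whole. A call with a gripper value outside its range is refused whole. The fingers move at their own pace and stop on an object; FORCE is the grip in N (left out, the last holds). Time passes only in rows, so rows that repeat a pose let the fingers close. It gives the time, the measured TCP pose, the force and the opening at its end, in the units of the state.
- bot.get_state(): the state, without advancing time (a new reading comes with each control period).
- vision.read_camera(name): name is "side" or "top" or "wrist"; returns a dict with "pixels" (480x640x3 uint8, red, green, blue), "fovy" (degrees; the focal length in pixels is half the picture's height over the tangent of half this angle, whatever the lens; pixels are square), "cx", "cy" (the principal point, pixels), "k1" (the pictures are not rectified: a ray, as slopes to the right and down, at radius r is drawn at 1 + k1 r^2 times it, then the intrinsics apply), "cam_to_world" (4x4, takes a point from camera to world coordinates). Camera axes: x right, y up, looking along -z (the intrinsics and any distortion apply to the point x, -y, -z); pixel columns grow to the right and rows downward; lengths in m; the calibration is good to about 2 mm. A picture is of the moment at which its call begins. There is no depth.
- bot.close_job(): hands the job in, once; it reports no verdict.
The state is a dict: "time_s": time; "qpos": joint angles; "joint_vel": joint speeds; "effort": joint torques, N m; "tcp_pos": TCP position; "tcp_rot": TCP orientation; "contact_force": force on the tool from outside, world axes, zero at the start; "wrist_torque": the same for the moment, N m; "grip_width": opening from 0.0 (shut) to 1.0 (fully open).
Only numpy, scipy, OpenCV 4.12 (cv2) and the standard library are available. Lean on these libraries where they do the work, as an engineer would, in place of code of your own. Each camera call takes 0.05 s, during which the arm holds its last target.

## Task

Two bench stands each have a drawn hitch pin standing in the cross hole of a level shaft. On the stand whose shaft carries the flared horn collar, push the hitch pin straight down until its head is fully home on the shaft, then swing its sprung loop up and over, past the shaft's free end, until it has sprung down shut in front of it. Leave the pin of the empty shaft drawn up as it is.

Things in the scene. Friction and masses are not known exactly. Their poses are not given: they have to be found in the camera images.
- collar_pin_head (a point): Top centre of the hitch pin's head (steel drum, 28 mm wide, 22 high) on the stand whose shaft carries the flared horn collar. 136 mm above the bench when home. Axes: x level along the shaft to its free end, z up. Shaft: 28 mm thick, axis 100 mm up, ends 22 mm beyond the pin; collar (72 mm wide, 38 to 89 mm behind the pin) and post reach no higher than 136 mm. The stand is bolted down.
- collar_pin (a joint): Slide of that pin in the cross hole, m: 0 fully drawn, 0.040 fully home, head resting on the shaft (hard stop). Starts at 0 to 0.010. Moves straight down, takes about 5 N, stays where it is left, cannot be pulled out.
- collar_loop (a joint): Swing of that pin's sprung loop, rad: 0 back (start), 3.14 shut; stops at both. Hinge line across the shaft, 10 mm below the head's top. The cross bar is 60 mm from the hinge, at (cos(2.443 - q), sin(2.443 - q)) along the head's x and z: 40 degrees above level behind at 0, upright at 0.87, 40 degrees below level in front at 3.14. Leaning back it stays; past about 1.2 its spring takes it down shut; 1 N moves it.
- collar_loop_bar (a point): Middle of the loop's cross bar. The loop is a U of 7.6 mm steel rod, 48 mm wide between arm centres; the straight bar lies level, across the shaft. At the start it is 46 mm behind and 29 mm above the head's top centre, leaning back over the collar; when shut it is 46 mm ahead of and 49 mm below it, in front of the shaft end.
- spare_pin (a joint): Slide of the like pin on the empty stand (equal, but its shaft is bare), m: 0 fully drawn, 0.040 home. Starts at 0 to 0.010, to be left drawn. The two stands are 0.24 m or more apart, left and right of the robot's centre line; either may be the left one. Loose small parts (boss, lever, knob, dial) lie farther from the robot.
Not all that is in view belongs to the job. Leave any red look-alike of the part that bears spare_pin alone.

How it is judged:
By the outcome, as a careful person would: the job done as asked, in the order asked, and still so for the second after the job is handed in, with the robot touching nothing.
It also fails if it takes over 38 s, if anything falls off the work surface, if the arm or the gripper's body presses on something with over 40 N, if the wrist force passes 120 N, or if a joint passes its speed limit or range.

## Working session

There is one attempt and no reset: what is moved stays moved. The work goes in short steps, Python scripts to look and compute and a shell command to move; the robot and the scene stay as the last step left them, time stands still between calls to the robot, and variables do not carry over. Pictures are saved under pics/ and viewed, and the job is handed in when it is done.

```bash
ls; mkdir -p pics; cat > h.py <<'E'
import numpy as np,cv2
from bench import bot,vision
def snap(n,f):
    c=vision.read_camera(n); cv2.imwrite('pics/'+f+'.png',c['pixels'][:,:,::-1]); 
    np.savez('pics/'+f+'.npz',**{k:np.array(v) for k,v in c.items()}); return c
def ld(f): return dict(np.load('pics/'+f+'.npz'))
def K(c):
    h,w=c['pixels'].shape[:2]; f=h/2/np.tan(np.radians(float(c['fovy']))/2)
    return np.array([[f,0,float(c['cx'])],[0,f,float(c['cy'])],[0,0,1]]),np.array([float(c['k1']),0,0,0,0])
def ray(c,u,v):
    k,d=K(c); p=cv2.undistortPoints(np.array([[[u,v]]],float),k,d)[0,0]
    T=np.array(c['cam_to_world']); r=T[:3,:3]@np.array([p[0],-p[1],-1]); return T[:3,3],r/np.linalg.norm(r)
def onz(c,u,v,z):
    o,r=ray(c,u,v); return o+r*(z-o[2])/r[2]
def tri(a,b):
    (o1,r1),(o2,r2)=a,b
    s=np.linalg.lstsq(np.c_[r1,-r2],o2-o1,rcond=None)[0]; p,q=o1+s[0]*r1,o2+s[1]*r2
    return (p+q)/2,np.linalg.norm(p-q)
def proj(c,P):
    T=np.array(c['cam_to_world']); X=T[:3,:3].T@(np.array(P)-T[:3,3]); k,d=K(c)
    return cv2.projectPoints(np.array([[X[0],-X[1],-X[2]]]),np.zeros(3),np.zeros(3),k,d)[0][0,0]
E
python3 - <<'E'
from h import *
for n in('top','side','wrist'):
    c=snap(n,n+'0'); print(n,c['fovy'],c['k1'],np.round(c['cam_to_world'],3).tolist())
s=bot.get_state(); print(s, bot.pinch_z)
E
```

```text
pics
top 56.9717581518183 -0.10596195173881187 [[-0.015, 0.996, -0.084, 0.365], [-0.999, -0.018, -0.039, 0.069], [-0.041, 0.084, 0.996, 0.966], [0.0, 0.0, 0.0, 1.0]]
side 43.843217940814654 -0.1662940522651427 [[-0.899, 0.256, -0.356, 0.033], [-0.438, -0.484, 0.758, 0.885], [0.022, 0.837, 0.547, 0.733], [0.0, 0.0, 0.0, 1.0]]
wrist 61.45153390151317 -0.07187689594390972 [[0.438, 0.856, 0.274, 0.337], [-0.899, 0.417, 0.132, -0.502], [-0.002, -0.304, 0.953, 0.384], [0.0, 0.0, 0.0, 1.0]]
{'time_s': 0.15, 'qpos': array([-1.23410074e+00,  3.59355931e-01,  1.51116559e+00, -1.29035016e-05,
        1.27251118e+00, -1.15124473e-01]), 'joint_vel': array([ 0.00244821, -0.00212011, -0.00461413, -0.00126428,  0.00085932,
       -0.00047709]), 'effort': array([ 7.36791389e-04, -5.15754998e+01, -2.71008164e+01,  6.75348868e-02,
        3.07288952e-02, -8.20225091e-05]), 'tcp_pos': array([ 0.26176175, -0.53930113,  0.22199989]), 'tcp_rot': array([ 0.37561202,  0.5996929 , -0.37498282,  0.59889224]), 'contact_force': array([-0.01977269, -0.03666405,  0.33536687]), 'wrist_torque': array([-0.01392682, -0.00043414,  0.01160319]), 'grip_width': 0.9940788207630982} 0.0187
```

View pics/top0.png

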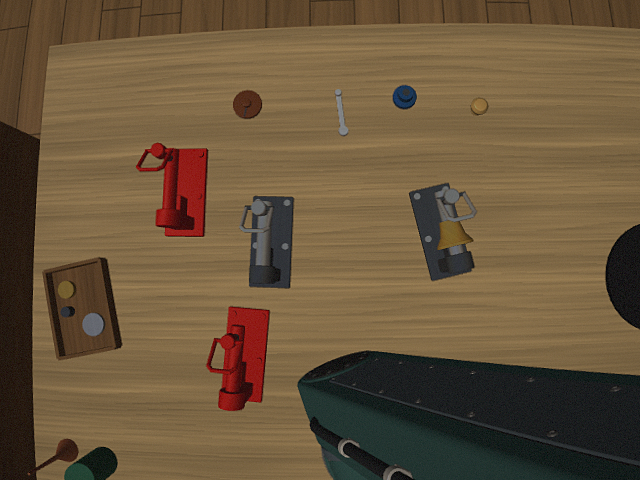

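View pics/side0.png

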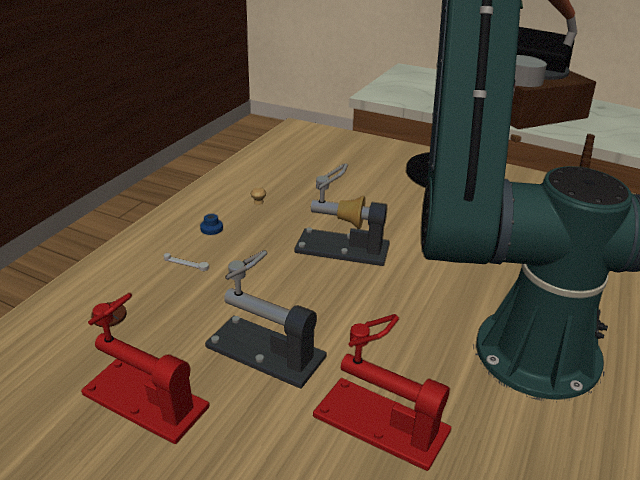

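View pics/wrist0.png

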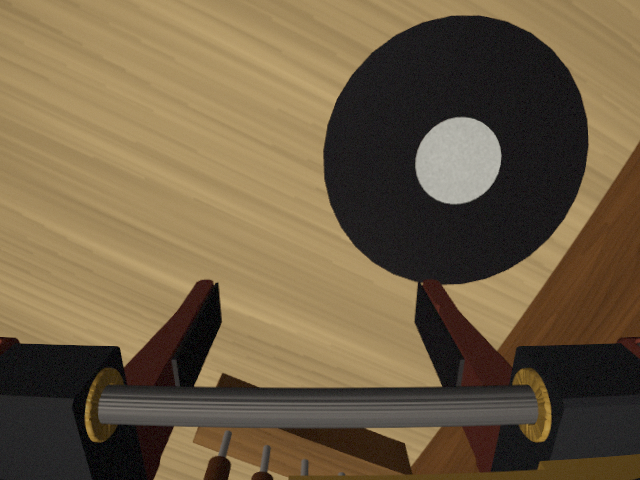

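```bash
python3 - <<'E'
from h import *
c=cv2.imread('pics/top0.png')[160:300,390:500]; a=cv2.resize(c,None,fx=4,fy=4,interpolation=cv2.INTER_CUBIC)
c=cv2.imread('pics/side0.png')[150:280,280:400]; b=cv2.resize(c,None,fx=560/130,fy=560/130,interpolation=cv2.INTER_CUBIC)
cv2.imwrite('pics/crop_a.png',a);cv2.imwrite('pics/crop_b.png',b)
E
```

```text
(no output)
```

View pics/crop_a.png

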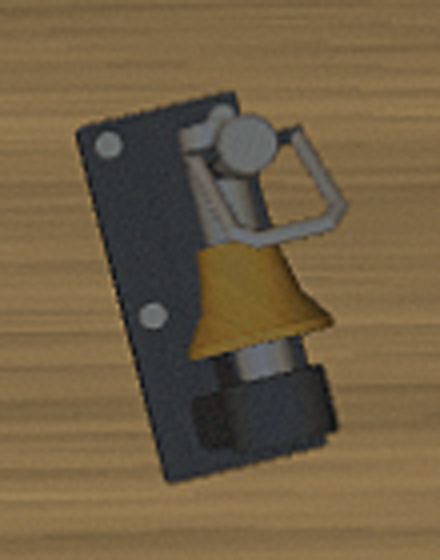

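View pics/crop_b.png

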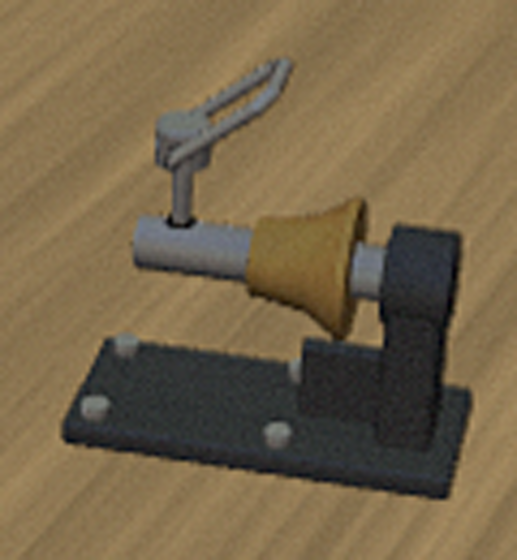

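```bash
python3 - <<'E'
from h import *
t=ld('top0');s=ld('side0')
A=lambda u,v:(390+u/4-.4,160+v/4-.4); B=lambda u,v:(280+u*130/560-.4,150+v*130/560-.4)
h,e=tri(ray(t,*A(247,145)),ray(s,*B(183,127))); print('head',h,e)
for z in(.166,.176): print(onz(t,*A(247,145),z),onz(s,*B(183,127),z))
def d(a,b,z):
    p,q=onz(t,*A(*a),z),onz(t,*A(*b),z); v=q-p; return p.round(4),q.round(4),np.degrees(np.arctan2(v[1],v[0]))
print(d((165,482),(78,130),.012)); print('bolts',d((153,316),(109,146),.015))
print('cross',d((78,130),(237,93),.012))
print('bar',d((240,238),(330,218),.205))
print('bar',d((240,238),(335,228),.2))
# shaft end centre etc
E
```

```text
head [ 0.50800514 -0.13115965  0.16968707] 0.0004035985974551759
[ 0.50885414 -0.13200978  0.166     ] [ 0.51091578 -0.13786314  0.166     ]
[ 0.50706017 -0.12949854  0.176     ] [ 0.50248892 -0.1198314   0.176     ]
(array([ 0.3544, -0.1194,  0.012 ]), array([ 0.5463, -0.0785,  0.012 ]), np.float64(12.010432446735965))
bolts (array([ 0.4436, -0.1152,  0.015 ]), array([ 0.5367, -0.0946,  0.015 ]), np.float64(12.457155258277133))
cross (array([ 0.5463, -0.0785,  0.012 ]), array([ 0.5654, -0.1665,  0.012 ]), np.float64(-77.7713922864819))
bar (array([ 0.4611, -0.1174,  0.205 ]), array([ 0.4692, -0.1571,  0.205 ]), np.float64(-78.5117071351116))
bar (array([ 0.4618, -0.1186,  0.2   ]), array([ 0.4655, -0.1606,  0.2   ]), np.float64(-84.9771367452083))
```

```bash
cat >> h.py <<'E'
from scipy.spatial.transform import Rotation as Ro
YAW=np.radians(12.2); F=np.array([np.cos(YAW),np.sin(YAW),0]); L=np.array([-F[1],F[0],0])
H=np.array([.508,-.131,.170])
def goal(P,jaw):
    s=bot.get_state(); R=Ro.from_quat(s['tcp_rot'])
    x=np.array([0,0,-1.]); z=jaw; G=Ro.from_matrix(np.c_[x,np.cross(z,x),z])
    sh=R.inv().apply(np.array(P)-s['tcp_pos'])
    rv=(R.inv()*G).as_rotvec()
    print('shift/0.6',(sh/.6).round(4),'turn/.5',(rv/.5).round(3),'dist',np.linalg.norm(sh))
E
python3 - <<'E'
from h import *
s=bot.get_state(); print(Ro.from_quat(s['tcp_rot']).as_matrix().round(3), s['tcp_pos'])
for j in (F,-F,L,-L): goal([.508,-.131,.25],j)
E
```

```text
[[-0.     0.9    0.437]
 [ 0.001  0.437 -0.9  ]
 [-1.     0.    -0.001]] [ 0.26176175 -0.53930113  0.22199989]
shift/0.6 [-0.0459  0.6663 -0.4331] turn/.5 [-2.664e+00 -2.000e-03 -2.000e-03] dist 0.4776265196317266
shift/0.6 [-0.0459  0.6663 -0.4331] turn/.5 [ 3.619e+00 -2.000e-03  2.000e-03] dist 0.4776265196317266
shift/0.6 [-0.0459  0.6663 -0.4331] turn/.5 [-5.805e+00 -0.000e+00 -4.000e-03] dist 0.4776265196317266
shift/0.6 [-0.0459  0.6663 -0.4331] turn/.5 [ 0.478 -0.003  0.   ] dist 0.4776265196317266
```

```bash
python3 -m inch '[[[-0.063,0.1,-0.06,0,0,0,0],[-0.063,0.666,-0.433,0.478,-0.003,0,0],[-0.063,0.666,-0.433,0.478,-0.003,0,0],[-0.063,0.666,-0.433,0.478,-0.003,0,0],[-0.063,0.666,-0.433,0.478,-0.003,0,0],[-0.063,0.666,-0.433,0.478,-0.003,0,0],[-0.063,0.666,-0.433,0.478,-0.003,0,0],[-0.063,0.666,-0.433,0.478,-0.003,0,0],[-0.063,0.666,-0.433,0.478,-0.003,0,0],[-0.063,0.666,-0.433,0.478,-0.003,0,0],[-0.063,0.666,-0.433,0.478,-0.003,0,0],[-0.063,0.666,-0.433,0.478,-0.003,0,0],[-0.063,0.666,-0.433,0.478,-0.003,0,0],[-0.063,0.666,-0.433,0.478,-0.003,0,0],[-0.063,0.666,-0.433,0.478,-0.003,0,0],[-0.063,0.666,-0.433,0.478,-0.003,0,0]]]' 20
python3 - <<'E'
from h import *
for n in('side','wrist','top'): snap(n,n+'1')
s=bot.get_state(); print(s['tcp_pos'],Ro.from_quat(s['tcp_rot']).as_matrix().round(3).tolist(),s['contact_force'])
goal([.508,-.131,.18],-L)
w=ld('wrist1'); print(proj(w,H),proj(w,H-.046*F+[0,0,.029]))
a=np.hstack([cv2.imread('pics/side1.png')[100:300,240:440],cv2.imread('pics/wrist1.png')[200:400,220:420]])
cv2.imwrite('pics/c1.png',cv2.resize(a,(800,400)))
E
```

```text
time_s: 1.75
tcp_pos: [0.5077, -0.1324, 0.2605]
tcp_rot: [0.444, 0.55, -0.445, 0.55]
contact_force: [0.1, 0.4, 0.3]
grip_width: 0.005
[ 0.50789808 -0.13193983  0.26049642] [[0.001, 0.978, 0.211], [-0.001, 0.211, -0.978], [-1.0, 0.0, 0.001]] [-0.74298552  0.38858599 -0.07238737]
shift/0.6 [ 0.1342  0.0005 -0.0017] turn/.5 [-0.002  0.003 -0.   ] dist 0.08050197345206359
[316.27323305 237.15219425] [316.26556132 321.25291652]
```

View pics/c1.png

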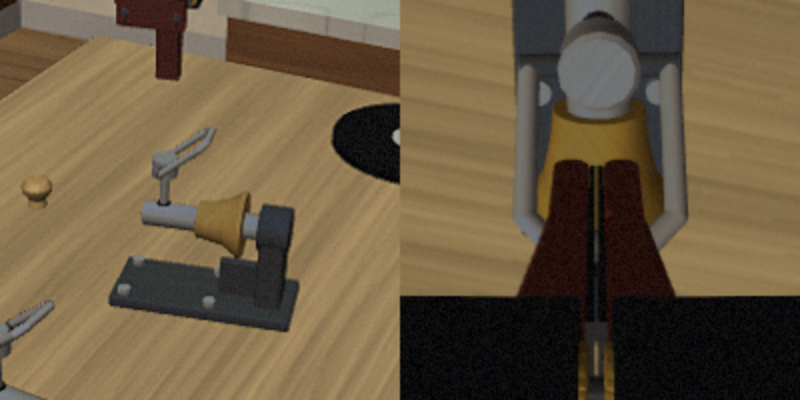

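View pics/wrist1.png

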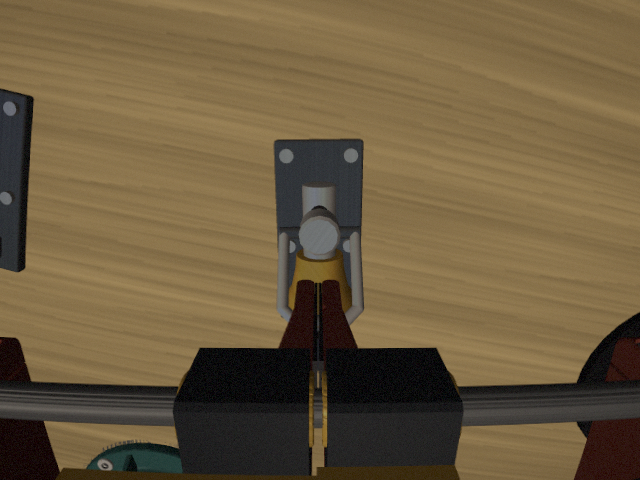

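```bash
python3 -m inch '[[[0.06,0,-0.002,0,0,0,0],[0.12,0,-0.002,0,0,0,0],[0.14,0,-0.002,0,0,0,0],[0.15,0,-0.002,0,0,0,0],[0.16,0,-0.002,0,0,0,0],[0.17,0,-0.002,0,0,0,0],[0.17,0,-0.002,0,0,0,0]]]'
python3 - <<'E'
from h import *
s=bot.get_state(); print(s['tcp_pos'],s['contact_force'])
E
```

```text
time_s: 2.6
tcp_pos: [0.5086, -0.1308, 0.1588]
tcp_rot: [0.444, 0.549, -0.444, 0.551]
contact_force: [0.2, -0.1, 0.6]
grip_width: 0.007
[ 0.50855196 -0.13081175  0.15879602] [ 0.17584384 -0.10889922  0.60241807]
```

```bash
python3 -m inch '[[[0.01,0,0,0,0,0,0],[0.02,0,0,0,0,0,0],[0.03,0,0,0,0,0,0],[0.034,0,0,0,0,0,0]]]'
python3 - <<'E'
from h import *
for n in('side','wrist'): snap(n,n+'2')
s=bot.get_state(); print(s['tcp_pos'],s['contact_force'])
a=np.hstack([cv2.imread('pics/side2.png')[100:300,240:440],cv2.imread('pics/wrist2.png')[150:350,220:420]])
cv2.imwrite('pics/c2.png',cv2.resize(a,(800,400)))
E
```

```text
time_s: 3.0
tcp_pos: [0.5089, -0.131, 0.1379]
tcp_rot: [0.444, 0.549, -0.444, 0.551]
contact_force: [0.6, -0.2, 3.6]
grip_width: 0.006
[ 0.50787542 -0.13061331  0.13760397] [ 0.89957217 -0.27999873  1.12354559]
```

View pics/c2.png

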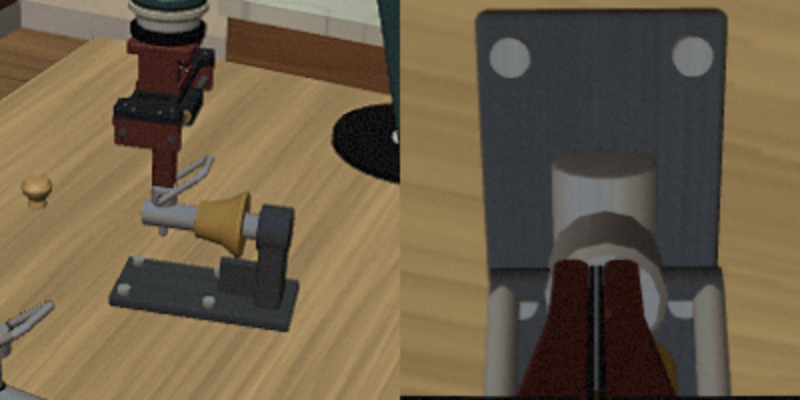

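The side view shows the head pressed down almost onto the shaft under the fingertips. The wrist view shows the tips on the head. The last millimetres come next, watching the force.

```bash
python3 -m inch '[[[0.003,0,0,0,0,0,0],[0.004,0,0,0,0,0,0],[0.005,0,0,0,0,0,0],[0.005,0,0,0,0,0,0]]]'; 
```

```text
time_s: 3.5
tcp_pos: [0.5079, -0.1306, 0.1362]
tcp_rot: [0.444, 0.55, -0.444, 0.551]
contact_force: [-2.3, 0.3, 13.7]
grip_width: 0.004
```

```bash
python3 -m inch '[[[0.001,0,0,0,0,0,0],[0.002,0,0,0,0,0,0],[0.002,0,0,0,0,0,0]]]'; 
```

```text
time_s: 3.8
tcp_pos: [0.5079, -0.1306, 0.1361]
tcp_rot: [0.444, 0.55, -0.444, 0.551]
contact_force: [-4.9, 2.1, 22.5]
grip_width: 0.006
```

```bash
python3 -m inch '[[[-0.08,0,0,0,0,0,0],[-0.16,0,0,0,0,0,0],[-0.16,0,0,0,0,0,0],[-0.16,-0.07,0,0,0,0,0],[-0.16,-0.14,0,0,0,0,0],[-0.16,-0.14,0,0,0,0,0],[-0.16,-0.14,0,0,0,0,0],[-0.16,-0.14,0,0,0,0,0]]]'
python3 - <<'E'
from h import *
for n in('side','wrist','top'): snap(n,n+'3')
s=bot.get_state(); print(s['tcp_pos'],s['contact_force'])
H2=np.array([.508,-.131,.136])
goal(H2-.082*F+[0,0,.017],-L)
sd=ld('side3'); t=ld('top3'); print(proj(sd,H2),proj(t,H2),proj(sd,H2-.046*F+[0,0,.029]))
a=np.hstack([cv2.imread('pics/side3.png')[100:300,240:440],cv2.imread('pics/top3.png')[140:340,370:570]])
cv2.imwrite('pics/c3.png',cv2.resize(a,(800,400)))
E
```

```text
time_s: 4.6
tcp_pos: [0.4263, -0.1482, 0.2296]
tcp_rot: [0.444, 0.55, -0.444, 0.551]
contact_force: [0.9, 0.9, -0.4]
grip_width: 0.008
[ 0.42659767 -0.14816965  0.2296837 ] [ 0.4621053  -0.78507962  0.57625746]
shift/0.6 [0.1278 0.0019 0.0005] turn/.5 [ 0.001  0.003 -0.001] dist 0.07669411939442139
[321.57031103 193.30318739] [447.02311375 199.16455336] [343.34200813 183.92156483]
```

View pics/c3.png

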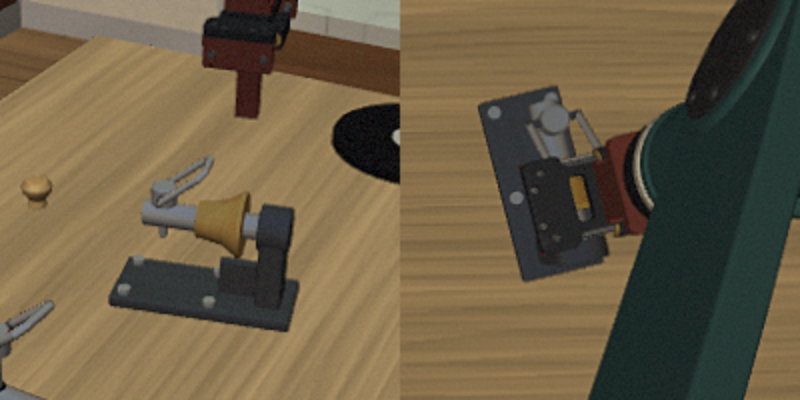

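View pics/wrist3.png

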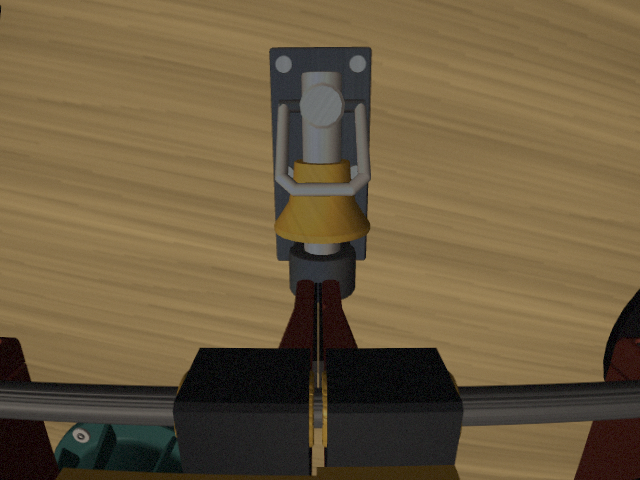

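```bash
python3 -m inch '[[[0.06,0,0,0,0,0,0],[0.11,0,0,0,0,0,0],[0.127,0,0,0,0,0,0],[0.127,0,0,0,0,0,0],[0.127,0.015,0,0,0,0,0],[0.127,0.03,0,0,0,0,0],[0.127,0.045,0,0,0,0,0],[0.127,0.06,0,0,0,0,0],[0.127,0.06,0,0,0,0,0]]]'
python3 - <<'E'
from h import *
for n in('side','wrist'): snap(n,n+'4')
s=bot.get_state(); print(s['tcp_pos'],s['contact_force'])
a=np.hstack([cv2.imread('pics/side4.png')[100:300,240:440],cv2.imread('pics/wrist4.png')[100:300,220:420]])
cv2.imwrite('pics/c4.png',cv2.resize(a,(800,400)))
E
```

```text
time_s: 5.65
tcp_pos: [0.4505, -0.1422, 0.1542]
tcp_rot: [0.436, 0.556, -0.449, 0.547]
contact_force: [-36.5, -13.4, 30.2]
grip_width: 0.001
[ 0.45052674 -0.14205845  0.15422996] [-34.87518655 -14.39927931  29.36634214]
```

View pics/c4.png

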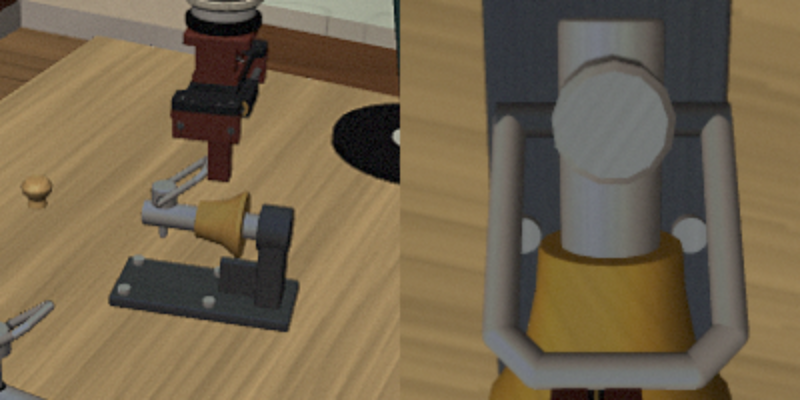

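The fingers stopped against the bar. The force is back and up at a ratio of about 0.8, so the bar is jamming by friction under a level push. I'll back off and push again along the bar's arc, rising with it.

```bash
python3 -m inch '[[[0,-0.03,0,0,0,0,0],[0,-0.03,0,0,0,0,0],[0,-0.03,0,0,0,0,0]]]'
python3 -m inch '[[[0,0.01,0,0,0,0,0],[-0.003,0.014,0,0,0,0,0],[-0.0067,0.019,0,0,0,0,0],[-0.01,0.023,0,0,0,0,0],[-0.0135,0.027,0,0,0,0,0],[-0.0135,0.027,0,0,0,0,0]]]'
python3 - <<'E'
from h import *
for n in('side','wrist'): snap(n,n+'5')
s=bot.get_state(); print(s['tcp_pos'],s['contact_force'])
a=np.hstack([cv2.imread('pics/side5.png')[100:300,240:440],cv2.imread('pics/wrist5.png')[100:300,220:420]])
cv2.imwrite('pics/c5.png',cv2.resize(a,(800,400)))
E
```

```text
time_s: 6.05
tcp_pos: [0.4449, -0.1448, 0.1545]
tcp_rot: [0.444, 0.549, -0.444, 0.551]
contact_force: [0.6, -0.7, 0.2]
grip_width: 0.007
time_s: 6.65
tcp_pos: [0.4601, -0.1411, 0.1621]
tcp_rot: [0.444, 0.549, -0.444, 0.551]
contact_force: [0.3, -0.1, -0.7]
grip_width: 0.006
[ 0.45937305 -0.14105895  0.16179137] [-0.08702878  0.59435236  0.11441023]
```

View pics/c5.png

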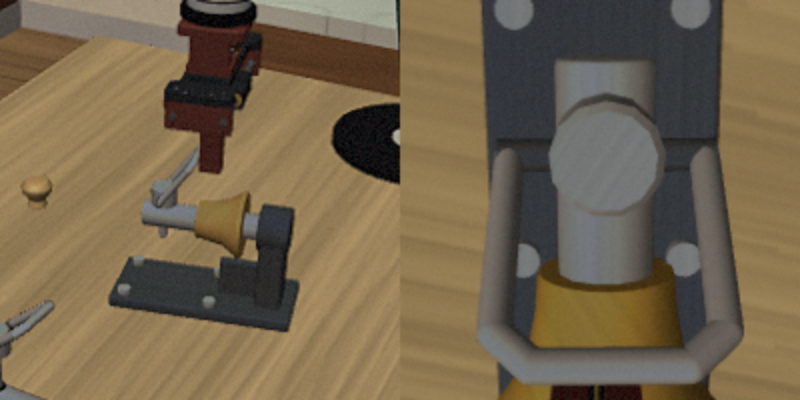

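```bash
python3 -m inch '[[[-0.005,0.007,0,0,0,0,0],[-0.009,0.014,0,0,0,0,0],[-0.0125,0.022,0,0,0,0,0],[-0.0157,0.03,0,0,0,0,0],[-0.018,0.038,0,0,0,0,0],[-0.02,0.046,0,0,0,0,0],[-0.0205,0.055,0,0,0,0,0],[-0.0207,0.064,0,0,0,0,0],[-0.0207,0.064,0,0,0,0,0]]]'
python3 - <<'E'
from h import *
for n in('side','wrist'): snap(n,n+'6')
s=bot.get_state(); print(s['tcp_pos'],s['contact_force'])
a=np.hstack([cv2.imread('pics/side6.png')[100:300,240:440],cv2.imread('pics/wrist6.png')[100:300,220:420]])
cv2.imwrite('pics/c6.png',cv2.resize(a,(800,400)))
E
```

```text
time_s: 7.65
tcp_pos: [0.4975, -0.1329, 0.1741]
tcp_rot: [0.444, 0.55, -0.444, 0.551]
contact_force: [0.3, -0.3, 0.4]
grip_width: 0.009
[ 0.49659094 -0.1328388   0.1740008 ] [0.86568526 0.25813288 0.15247424]
```

View pics/c6.png

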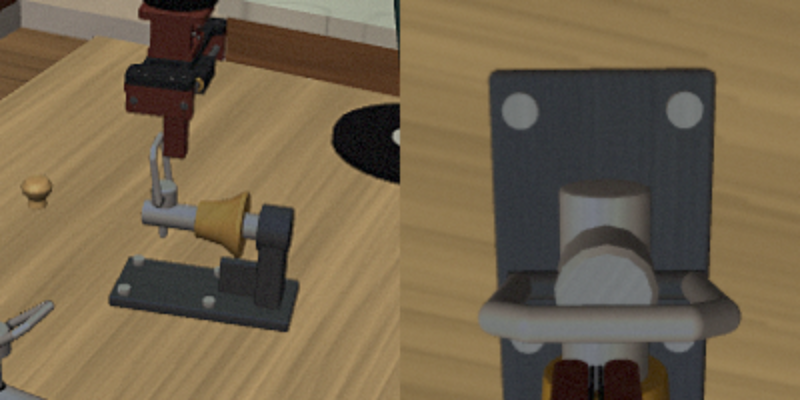

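```bash
python3 -m inch '[[[0.001,0.009,0,0,0,0,0],[0.0017,0.017,0,0,0,0,0],[0.004,0.025,0,0,0,0,0],[0.0067,0.034,0,0,0,0,0],[0.009,0.042,0,0,0,0,0],[0.009,0.05,0,0,0,0,0],[0.009,0.05,0,0,0,0,0],[0.009,0.05,0,0,0,0,0],[0.009,0.05,0,0,0,0,0],[0.009,0.05,0,0,0,0,0]]]'
python3 - <<'E'
from h import *
for n in('side','wrist'): snap(n,n+'7')
s=bot.get_state(); print(s['tcp_pos'],s['contact_force'])
a=np.hstack([cv2.imread('pics/side7.png')[100:300,240:440],cv2.imread('pics/wrist7.png')[150:350,220:420]])
cv2.imwrite('pics/c7.png',cv2.resize(a,(800,400)))
E
```

```text
time_s: 8.75
tcp_pos: [0.5258, -0.1266, 0.1688]
tcp_rot: [0.444, 0.55, -0.444, 0.551]
contact_force: [0.5, -0.4, 0.1]
grip_width: 0.006
[ 0.52581352 -0.12666456  0.16882664] [-0.68616014  0.1924614  -0.17638762]
```

View pics/c7.png

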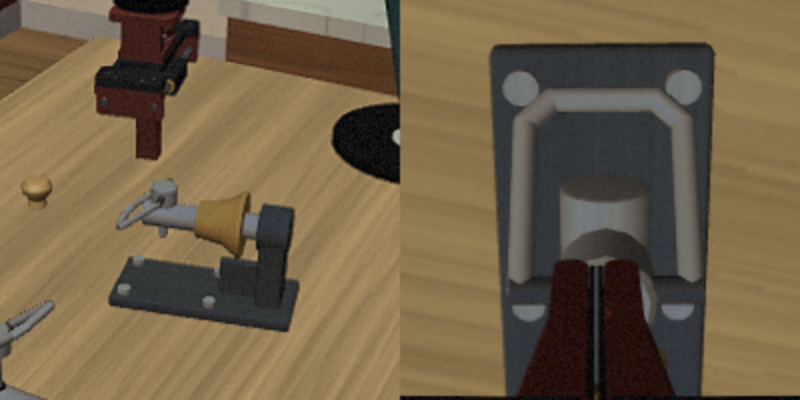

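The loop has sprung down in front of the shaft end. I'll lift clear and check it.

```bash
python3 -m inch '[[[-0.08,0,0,0,0,0,0],[-0.16,0,0,0,0,0,0],[-0.24,0,0,0,0,0,0],[-0.24,-0.08,0.05,0,0,0,0],[-0.24,-0.15,0.1,0,0,0,0],[-0.24,-0.2,0.15,0,0,0,0],[-0.24,-0.2,0.15,0,0,0,0],[-0.24,-0.2,0.15,0,0,0,0],[-0.24,-0.2,0.15,0,0,0,0],[-0.24,-0.2,0.15,0,0,0,0]]]'
python3 - <<'E'
from h import *
for n in('side','wrist','top'): snap(n,n+'8')
s=bot.get_state(); print(s['tcp_pos'],s['contact_force'],s['time_s'])
sd=ld('side8'); t=ld('top8'); H2=np.array([.508,-.131,.136]); B=H2+.046*F-[0,0,.049]
for c in(sd,t): print(proj(c,H2),proj(c,B),[proj(c,B+d*L).round(0) for d in(-.02,.02)])
im=[]
for n,c,u,v in(('side8',sd,240,130),('top8',t,390,130)):
    q=cv2.resize(cv2.imread(f'pics/{n}.png')[v:v+130,u:u+130],(400,400),interpolation=cv2.INTER_CUBIC)
    im.append(q)
cv2.imwrite('pics/c8.png',np.hstack(im))
a=cv2.imread('pics/side0.png')[230:400,190:360];b=cv2.imread('pics/side8.png')[230:400,190:360]
print('spare diff',cv2.absdiff(a,b).mean(),cv2.absdiff(a,b).max())
E
```

```text
time_s: 9.85
tcp_pos: [0.4284, -0.2386, 0.3128]
tcp_rot: [0.443, 0.55, -0.444, 0.551]
contact_force: [-0.4, -0.4, 0.5]
grip_width: 0.005
[ 0.42824182 -0.23879368  0.31273472] [-0.19696712  0.79461481  0.0520402 ] 10.0
[321.57031103 193.30318739] [300.55297665 210.39199037] [array([303., 206.]), array([298., 215.])]
[447.02311375 199.16455336] [435.61229202 181.45735791] [array([445., 179.]), array([426., 184.])]
spare diff 5.825720876585929 28
```

View pics/c8.png

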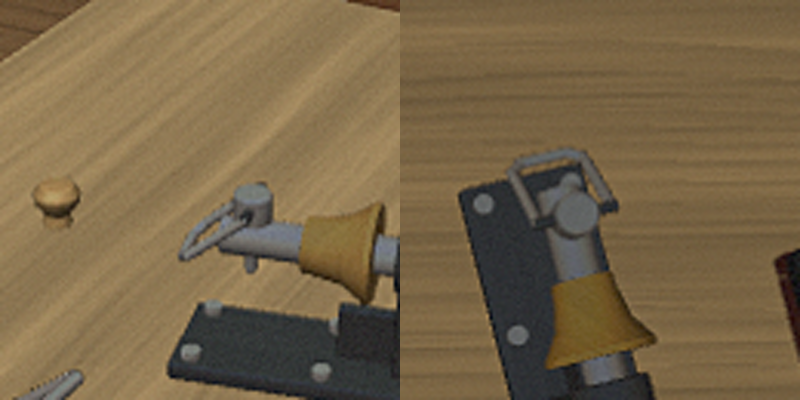

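View pics/top8.png

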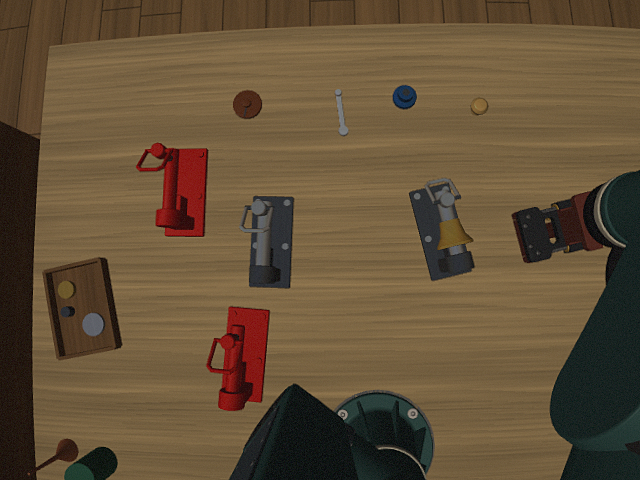

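```bash
python3 - <<'E'
from h import *
im=[]
for n,u,v in(('side8',290,180),('top8',418,168)):
    im.append(cv2.resize(cv2.imread(f'pics/{n}.png')[v:v+45,u:u+45],(400,400),interpolation=cv2.INTER_CUBIC))
cv2.imwrite('pics/c9.png',np.hstack(im))
t=ld('top8');sd=ld('side8');H2=np.array([.508,-.131,.136])
for q in (2.6,2.8,3.0,3.14):
    B=H2-[0,0,.01]+.06*(np.cos(2.443-q)*F+np.sin(2.443-q)*np.array([0,0,1]))
    print(q,[((proj(sd,B+d*L)-[290,180])*400/45).round(0) for d in(-.018,.018)],[((proj(t,B+d*L)-[418,168])*400/45).round(0)+[400,0] for d in(-.018,.018)])
E
```

```text
2.6 [array([ 62., 123.]), array([ 21., 191.])] [array([648.,  15.]), array([490.,  51.])]
2.8 [array([ 74., 166.]), array([ 34., 235.])] [array([639.,  41.]), array([484.,  77.])]
3.0 [array([ 94., 207.]), array([ 55., 277.])] [array([635.,  74.]), array([481., 110.])]
3.14 [array([113., 234.]), array([ 74., 304.])] [array([633., 101.]), array([480., 137.])]
```

View pics/c9.png

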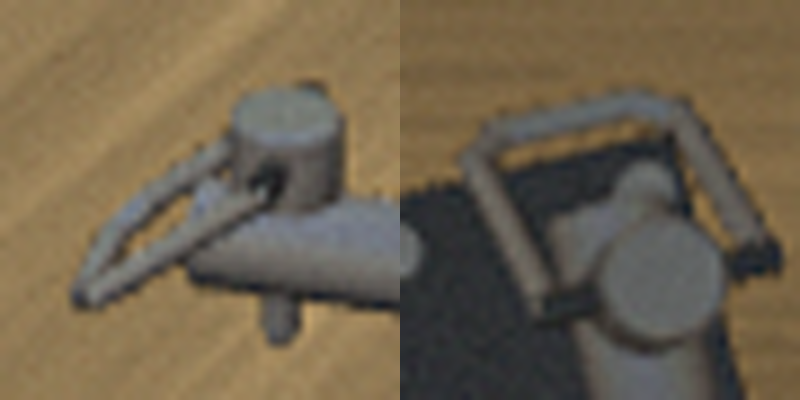

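```bash
python3 - <<'E'
from h import *
s=bot.get_state(); print(s['time_s'],s['contact_force'],abs(s['joint_vel']).max())
print(bot.close_job())
E
```

```text
10.0 [-0.19696712  0.79461481  0.0520402 ] 0.005867391418669667
the job is handed in; nothing more can be done
None
```

I pushed the hitch pin on the horn-collar stand fully home, then swung its loop over the shaft's free end until it sprang shut. The job was handed in at 10.0 s of robot time with the arm clear.

- **Pin:** The fingertips stopped at 136 mm. Force rose from 14 to 22 N there with no further movement, which is the hard stop.
- **Loop:** My first push, level against the bar, jammed by friction. It put roughly 47 N on the fingertips, well under the 120 N wrist limit. That is above the 40 N limit for the arm and gripper body, but only the fingertips looked to be touching. I backed off and pushed along the bar's arc instead, with almost no force.
- **Final check:** The top view matches the shut position. The side view reads about 3.09 of 3.14 rad, which is within a pixel of shut.
- **Rest of the scene:** The spare pin's stand differs from the first picture only by noise, so it is still drawn. The red look-alikes and loose parts are where they were.

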